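Close a square sample bottle in its bracing holder

TASK

Stand the square sample bottle upright and fully home in the holder with the square well, which keeps it from spinning, and only then turn its loose cap clockwise (seen from above) until it is closed at its stop. Leave the bottle there, closed, and leave the round bottle where it stands.

Things in the scene. Friction and masses are not known exactly. Their poses are not given: they have to be found in the camera images.
- bottle: Loose white square bottle, 0.1-0.2 kg: body 50 x 50 mm, 66 tall; origin at the centre of its underside, z up, x, y square to its sides (any quarter turn fits). Ribbed round orange cap on its z axis, 40 mm diameter, 74 to 102 mm above the origin: grip it from above at any yaw; lifted so, the bottle keeps its yaw. On the open bench or in a round well it spins along with its cap.
- cap (a joint): Angle of the square bottle's cap on the bottle, rad: loose at 0 to 0.2, grows clockwise seen from above, firm stop at 1.05 (closed: the raised bar on the cap points to the black dot on the shoulder). The cap does not rise or sink. Stiff, about 0.08 N m, stays where left; past the stop the fingers just slip round it.
- holder: Fixed grey block 92 x 92 mm, 35 tall, with a SQUARE well; origin at the centre of its underside, z up. Well centred, 56 x 56 mm, sides along x and y, floor 7 mm above the origin, mouth bevelled 9 mm wide all round. Bottle has 3 mm play each side and turns some 7 degrees before the walls brace it. A like block with a ROUND 75 mm well is the wrong one.
- round_bottle: The bystander: a round white bottle, 52 mm diameter, 102 mm tall with its like orange cap, standing loose on the bench; origin at the centre of its underside. Not to be moved.

How it is judged:
By the outcome, as a careful person would: the job done as asked, in the order asked, and still so for the second after the job is handed in, with the robot touching nothing.
It also fails if it takes over 38 s, if anything falls off the work surface, if the arm or the gripper's body presses on something with over 40 N, if the wrist force passes 120 N, or if a joint passes its speed limit or range.

ROBOT

A 7-joint arm with a two-finger parallel gripper is mounted at the origin on the work surface. World frame = base frame: x ahead of the robot, y to its left, z up, the work surface at z = 0. Lengths are in m, angles in rad, forces in N, time in s.
With the tool pointing down it reaches from about 0.425 to 0.875 m from the base axis. Payload 4.7 kg.
Tool frame: the origin (TCP) lies on the centre line of the jaws, within the pads' length; the fingertips stand 8 mm ahead of it and the grasp point (between the pads) lies 11 mm behind it; z points along the fingers, y is the direction in which the jaws open and shut (so a half turn about z gives the same grasp; the last joint's range is limited). The gripper opens to 87 mm and grips with 3 to 60 N. Pads are 19 mm wide; open, the fingers measure 117 mm over their backs; the gripper's body (75 mm by 190 mm) begins 51 mm behind the grasp point.
Start: joints at [-1.311, 0.321, -0.07, 1.45, 0.023, 1.371, -0.057], TCP at [0.158, 0.63, 0.204] pointing down, gripper open.
Joint ranges: [-2.86, 2.86], [-0.3, 2.09], [-1.38, 1.24], [0.06, 2.45], [-1.56, 4.7], [0.09, 2.05], [-2.69, 2.69]. Speed limits (rad/s): [2.57, 2.57, 3.14, 3.14, 3.14, 3.14, 3.14].

INTERFACE

Orientations are given as a rotation vector (axis times angle).
In Python, from bench import ctrl, cams, workorder gives the robot as it stands. The module is installed in compiled form; this text tells all that it offers.
- The arm moves only by the tool carry_out, never from a script. Its argument "rows" is a list of rows, each an object with "offset": the shift along the tool's x, y, z in m, a list of three; "rot": the turn, a rotation vector about the tool's x, y, z in degrees, a list of three; "gripper": the opening, from 0 (shut) to 1 (fully open). In form: [{"offset": [dx, dy, dz], "rot": [rx, ry, rz], "gripper": gripper}, ...]. A call has 1 to 10 rows; each row shifts and turns the commanded pose from where the row before left it, along the tool's axes as they then stand; what a row does not reach is not made up. A row lasts 1/8 s, in which the tool goes at most 62.5 mm and 10.7 degrees, less where a joint would pass 70% of its speed; a pose out of reach is approached as far as the arm can. A call is refused whole if a number of a shift passes 0.0625 or a number of a turn 10.7, either way. A call with a gripper value outside its range is refused whole. The fingers move at their own pace and stop on an object; "grip_force" is the grip in N (left out, the last holds). Time passes only in rows, so rows that do not move let the fingers close. It gives the time, the measured TCP pose, the force and the opening at its end, in the units of the state.
- ctrl.get_state(): the state, without advancing time (a new reading comes with each control period).
- cams.get_image(name): name is "scene" or "top"; returns a dict with "img" (480x640x3 uint8, red, green, blue), "vfov" (degrees; the focal length in pixels is half the picture's height over the tangent of half this angle, whatever the lens; pixels are square), "cx", "cy" (the principal point, pixels), "R" (3x3) and "t" (3): a world point X has camera coordinates R X + t. Camera axes: x right, y down, z forward; pixel columns grow to the right and rows downward; lengths in m; the calibration is good to about 2 mm. A picture is of the moment at which its call begins. There is no depth.
- workorder.close_job(): hands the job in, once; it reports no verdict.
The state is a dict: "time": time; "joint_positions": joint angles; "qd": joint speeds; "joint_torque": joint torques, N m; "position": TCP position; "tool_rot": TCP orientation; "ft_force": force on the tool from outside, world axes, zero at the start; "torque": the same for the moment, N m; "grip_width": opening from 0.0 (shut) to 1.0 (fully open).
Only numpy, scipy, OpenCV 4.12 (cv2) and the standard library are available. Lean on these libraries where they do the work, as an engineer would, in place of code of your own. Each camera call takes 0.05 s, during which the arm holds its last target.

## Working session

There is one attempt and no reset: what is moved stays moved. The work goes in short steps, Python scripts to look and compute and a tool call to move; the robot and the scene stay as the last step left them, time stands still between calls to the robot, and variables do not carry over. Pictures are saved under pics/ and viewed, and the job is handed in when it is done.

Besides the shell and the picture viewer there is one more tool, called after "Emit:" as a command line: name --argument value ..., lists and objects as JSON in quotes. carry_out: Moves the arm, as the interface text tells. Its arguments: {"type":"object","properties":{"rows":{"type":"array"},"grip_force":{"type":"number"}},"required":["rows"]}

```bash
mkdir -p pics
python3 - <<'E'
from bench import ctrl, cams
import cv2
s=ctrl.get_state(); print({k:(v if not hasattr(v,'__len__') else [round(float(x),4) for x in v]) for k,v in s.items()})
for n in ["scene","top"]:
    d=cams.get_image(n); cv2.imwrite(f"pics/{n}0.png",d["img"][:,:,::-1])
    print(n,d["vfov"],d["cx"],d["cy"],d["R"],d["t"])
E
```

```text
{'time': 0.0, 'joint_positions': [-1.3109, 0.3219, -0.0701, 1.4517, 0.0226, 1.3707, -0.0569], 'qd': [-0.0024, 0.0001, -0.0017, 0.0012, -0.0004, -0.0007, -0.0006], 'joint_torque': [0.0003, -49.1275, -0.4036, -31.2531, -0.064, 0.0437, 0.0002], 'position': [0.1581, 0.6299, 0.2031], 'tool_rot': [-0.385, -3.1177, 0.003], 'ft_force': [-0.2579, 0.2554, -0.5519], 'torque': [-0.0025, 0.0365, -0.0501], 'grip_width': 1.000610277436323}
scene 50.22618869666769 324.2979664042656 237.55641814459074 [[-3.37753929e-01  9.41234333e-01 -4.62246370e-04]
 [ 5.81419962e-01  2.08251349e-01 -7.86499970e-01]
 [-7.40184512e-01 -2.65912214e-01 -6.17590141e-01]] [ 0.18586643 -0.25981915  1.10626961]
top 50.89633970744702 315.48297693689955 242.93791611820816 [[ 0.01005618 -0.99992163  0.00745733]
 [-0.98751938 -0.01110313 -0.1571057 ]
 [ 0.15717619 -0.00578438 -0.98755364]] [-0.00498247  0.56311177  0.62998927]
```

View pics/scene0.png

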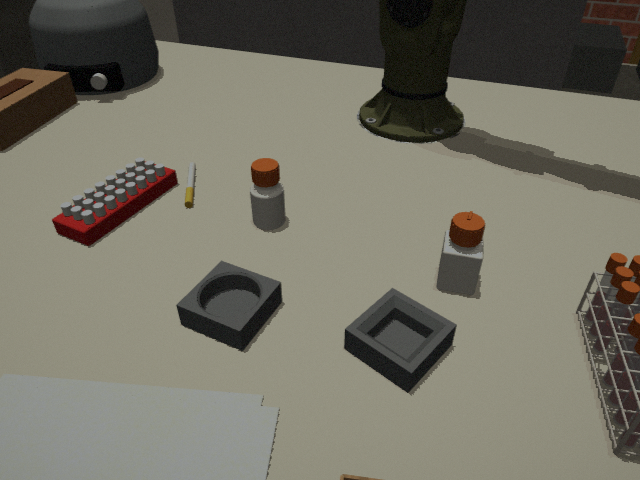

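View pics/top0.png

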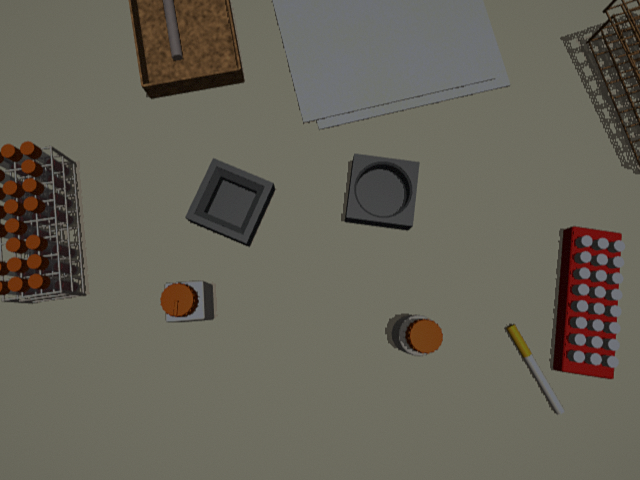

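Run:
```python
import cv2,numpy as np
a=cv2.imread("pics/top0.png"); b=cv2.imread("pics/scene0.png")
def crop(im,x0,y0,w,h,s): return cv2.resize(im[y0:y0+h,x0:x0+w],None,fx=s,fy=s,interpolation=cv2.INTER_CUBIC)
cv2.imwrite("pics/z_top.png",np.hstack([crop(a,150,270,80,64,5),crop(a,180,150,100,100,4)[:320]]) )
cv2.imwrite("pics/z_scene.png",np.hstack([crop(b,425,200,80,100,5),crop(b,335,280,125,125,4)[:500]]) )
```

```text
(no output)
```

View pics/z_top.png

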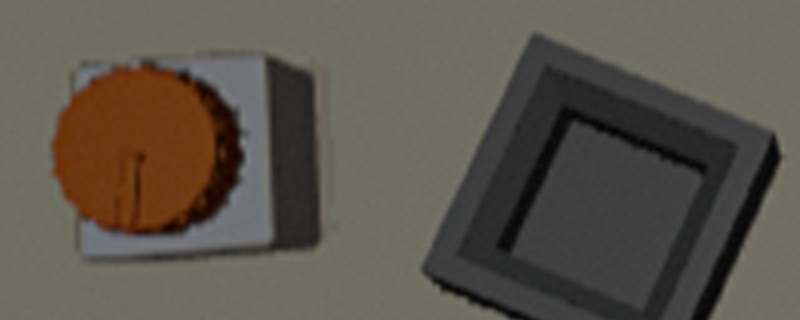

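Run:
```python
import cv2
print(cv2.imread("pics/z_scene.png").shape)
```

```text
(500, 900, 3)
```

View pics/z_scene.png

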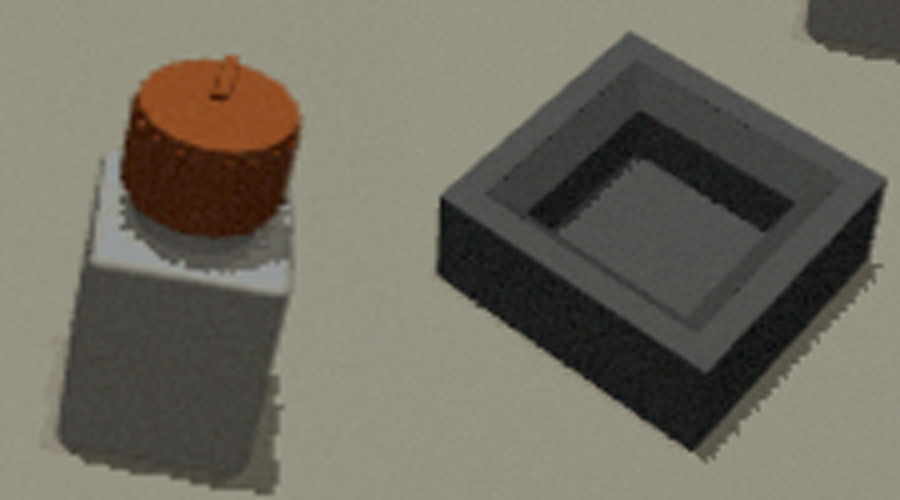

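```bash
cat > h.py <<'E'
import numpy as np, cv2
def K(d):
    f=240/np.tan(np.radians(d["vfov"]/2)); return np.array([[f,0,d["cx"]],[0,f,d["cy"]],[0,0,1]])
def P(d): return K(d)@np.hstack([d["R"],np.reshape(d["t"],(3,1))])
def tri(d1,p1,d2,p2):
    X=cv2.triangulatePoints(P(d1),P(d2),np.array(p1,float).reshape(2,1),np.array(p2,float).reshape(2,1)); X=(X[:3]/X[3]).ravel()
    e=[np.linalg.norm((lambda q:q[:2]/q[2])(P(d)@np.r_[X,1])-p) for d,p in((d1,p1),(d2,p2))]
    return X,e
def plane(d,p,z):
    R=np.array(d["R"]);C=-R.T@np.array(d["t"]); r=R.T@np.linalg.inv(K(d))@np.array([p[0],p[1],1.]); return C+r*(z-C[2])/r[2]
def hsv(d): return cv2.cvtColor(d["img"],cv2.COLOR_RGB2HSV)
def capmask(d,box,vmin):
    h=hsv(d); m=((h[...,0]<18)&(h[...,1]>170)&(h[...,2]>vmin)).astype(np.uint8)
    k=np.zeros_like(m);x0,y0,x1,y1=box;k[y0:y1,x0:x1]=m[y0:y1,x0:x1]; return k
E
python3 - <<'E'
from h import *
from bench import cams
d={n:cams.get_image(n) for n in("scene","top")}
for n,box in (("top",(150,270,230,334)),("scene",(425,200,505,250))):
    h=hsv(d[n]); m=capmask(d[n],box,0)
    print(n,np.histogram(h[...,2][m>0],bins=range(0,260,15))[0])
    vals=(130,140,150) if n=="top" else (140,160,170)
    for v in (90,110,130,150):
        k=cv2.morphologyEx(capmask(d[n],box,v),cv2.MORPH_CLOSE,np.ones((3,3)))
        c,_=cv2.findContours(k,0,cv2.CHAIN_APPROX_NONE)
        if not c: continue
        c=max(c,key=cv2.contourArea)
        if len(c)>5: print(v,cv2.contourArea(c),cv2.fitEllipse(c),cv2.minEnclosingCircle(c))
# holders grey dark
for n,box in (("top",(180,145,285,255)),("scene",(335,280,460,405))):
    h=hsv(d[n]); x0,y0,x1,y1=box
    v=cv2.GaussianBlur(h[...,2],(3,3),0)[y0:y1,x0:x1]; s=h[y0:y1,x0:x1,1]
    print(n,"V hist",np.histogram(v,bins=range(0,260,10))[0])
    print("row", v[50].tolist())
E
```

```text
top [  0   4  81  24  21  40  47 737   0   0   0   0   0   0   0   0   0]
90 760.5 ((176.55743408203125, 299.2865295410156), (30.456344604492188, 31.94301986694336), 42.77205276489258) ((177.0, 299.5), 16.650924682617188)
110 621.5 ((177.26828002929688, 299.24176025390625), (27.832216262817383, 29.565034866333008), 65.92227935791016) ((176.42308044433594, 299.3205261230469), 15.65420913696289)
scene [  0   0   0 392 114  20  13  10  17 400   0   0   0   0   0   0   0]
90 417.5 ((467.9781188964844, 221.18467712402344), (17.309829711914062, 31.933101654052734), 99.18695831298828) ((467.5, 223.5), 16.140111923217773)
110 397.0 ((467.8634338378906, 220.76699829101562), (16.590238571166992, 30.91015625), 98.66210174560547) ((468.0, 221.5), 15.403021812438965)
130 385.0 ((468.1744689941406, 220.6954803466797), (16.359994888305664, 30.20808219909668), 100.51508331298828) ((468.0, 221.5), 15.403021812438965)
top V hist [   0  210  190  306 1125  419 2437  108  105   98  181 6371    0    0
    0    0    0    0    0    0    0    0    0    0    0]
row [112, 112, 112, 111, 111, 111, 111, 112, 11
[... 363 characters left out ...]
 112, 112, 112, 111, 112, 112, 112, 112]
scene V hist [   0    0 1564  843  242  194 1326  943 2097  178  115  108  117  190
 6837  871    0    0    0    0    0    0    0    0    0]
row [149, 149, 149, 149, 149, 149, 149, 149, 146, 115, 65, 49, 61, 72, 79, 81, 81, 82, 82, 82, 81, 80, 78, 73, 68, 64, 61, 61, 63, 63, 63, 64, 62, 55, 44, 33, 27, 27, 28, 28, 26, 25, 23, 23, 27, 35, 43, 55, 68, 76, 81, 82, 81, 81, 81, 82, 82, 82, 82, 80, 81, 81, 82, 81, 81, 81, 81, 82, 82, 82, 81, 80, 79, 81, 82, 82, 77, 65, 49, 41, 36, 31, 28, 27, 27, 28, 28, 28, 29, 30, 28, 26, 27, 30, 32, 33, 35, 42, 53, 63, 66, 66, 67, 67, 68, 71, 76, 79, 80, 80, 80, 80, 81, 81, 79, 70, 52, 34, 28, 47, 93, 134, 148, 148, 148]
```

Run:
```python
from h import *
from bench import cams
d={n:cams.get_image(n) for n in("scene","top")}
X,e=tri(d["top"],(177,299.3),d["scene"],(468,221)); print("captop",X,e, "on z=.102:",plane(d["top"],(177,299.3),.102),plane(d["scene"],(468,221),.102))
Q={}
for n,box,lo,hi in (("top",(180,145,285,255),54,95),("scene",(335,280,460,405),72,115)):
    x0,y0,x1,y1=box; v=cv2.GaussianBlur(hsv(d[n])[...,2],(3,3),0)
    m=np.zeros_like(v); m[y0:y1,x0:x1]=((v>=lo)&(v<=hi))[y0:y1,x0:x1]*255
    if n=="scene": m=cv2.morphologyEx(m,cv2.MORPH_OPEN,np.ones((3,3)))
    c,_=cv2.findContours(m,0,cv2.CHAIN_APPROX_NONE); c=max(c,key=cv2.contourArea)
    hull=cv2.convexHull(c)
    q=cv2.approxPolyN(hull,4,ensure_convex=True).reshape(-1,2).astype(float) if hasattr(cv2,"approxPolyN") else None
    # refine: fit lines to hull-side contour pixels
    pts=c.reshape(-1,2).astype(float); L=[]
    for i in range(4):
        a,b=q[i],q[(i+1)%4]; u=(b-a)/np.linalg.norm(b-a); nn=np.array([-u[1],u[0]])
        s=(pts-a)@u; t=(pts-a)@nn; l=np.linalg.norm(b-a)
        k=(abs(t)<3)&(s>.12*l)&(s<.88*l)
        vx,vy,px,py=cv2.fitLine(pts[k].astype(np.float32),cv2.DIST_HUBER,0,.01,.01).ravel()
        L.append(np.cross([px,py,1],[px+vx,py+vy,1]))
    r=np.array([np.cross(L[i-1],L[i]) for i in range(4)]); r=r[:,:2]/r[:,2:]
    print(n,q.round(1).tolist(),r.round(1).tolist()); 
    Q[n]=r
    W=np.array([plane(d[n],p,.035) for p in r]); print(" centre",W.mean(0),"sides",[np.linalg.norm(W[i]-W[i-1]).round(4) for i in range(4)],"yaw",[np.degrees(np.arctan2(*(W[i]-W[i-1])[[1,0]]))%90 for i in range(4)])
for p in Q["top"]:
    w=plane(d["top"],p,.035); pr=[(P(d["scene"])@np.r_[w,1])]; pr=pr[0][:2]/pr[0][2]
    j=np.argmin(np.linalg.norm(Q["scene"]-pr,axis=1)); X,e=tri(d["top"],p,d["scene"],Q["scene"][j]); print(X.round(4),np.round(e,2))
```

```text
captop [0.48388508 0.16774641 0.09819018] [np.float64(0.12006180503599741), np.float64(0.1119959620353826)] on z=.102: [0.48373911 0.16659225 0.102     ] [0.48930495 0.16792952 0.102     ]
top [[278.0, 184.0], [249.0, 248.0], [182.0, 221.0], [213.0, 157.0]] [[277.5, 184.4], [249.1, 247.1], [183.5, 219.6], [212.8, 157.6]]
 centre [0.62055245 0.11782356 0.035     ] sides [np.float64(0.0983), np.float64(0.0953), np.float64(0.0978), np.float64(0.0956)] yaw [np.float64(67.638081366093), np.float64(67.47962769063247), np.float64(67.83589703823776), np.float64(67.75572944329706)]
scene [[457.0, 324.0], [411.0, 372.0], [345.0, 328.0], [392.0, 287.0]] [[454.8, 323.8], [411.0, 371.5], [345.4, 327.9], [391.9, 287.5]]
 centre [0.62600222 0.12030408 0.035     ] sides [np.float64(0.0898), np.float64(0.0896), np.float64(0.0905), np.float64(0.0898)] yaw [np.float64(67.43637322150441), np.float64(68.09752965000034), np.float64(67.57685774802324), np.float64(67.60370205710652)]
[0.6466 0.0575 0.0298] [2.15 2.51]
[0.5589 0.0931 0.0266] [0.99 1.03]
[0.5962 0.1805 0.0303] [1.48 1.7 ]
[0.6838 0.1453 0.0338] [0.08 0.1 ]
```

```bash
cat >> h.py <<'E'
def quad(d,box,lo,hi):
    x0,y0,x1,y1=box; v=cv2.GaussianBlur(hsv(d)[...,2],(3,3),0)
    m=np.zeros_like(v); m[y0:y1,x0:x1]=((v>=lo)&(v<=hi))[y0:y1,x0:x1]*255
    m=cv2.morphologyEx(m,cv2.MORPH_OPEN,np.ones((3,3)))
    c,_=cv2.findContours(m,0,cv2.CHAIN_APPROX_NONE); c=max(c,key=cv2.contourArea)
    q=cv2.approxPolyN(cv2.convexHull(c),4,ensure_convex=True).reshape(-1,2).astype(float)
    pts=c.reshape(-1,2).astype(float); L=[]
    for i in range(4):
        a,b=q[i],q[(i+1)%4]; u=(b-a)/np.linalg.norm(b-a); nn=np.array([-u[1],u[0]])
        s=(pts-a)@u; t=(pts-a)@nn; l=np.linalg.norm(b-a)
        k=(abs(t)<3)&(s>.12*l)&(s<.88*l)
        vx,vy,px,py=cv2.fitLine(pts[k].astype(np.float32),cv2.DIST_HUBER,0,.01,.01).ravel()
        L.append(np.cross([px,py,1],[px+vx,py+vy,1]))
    r=np.array([np.cross(L[i-1],L[i]) for i in range(4)]); return r[:,:2]/r[:,2:]
E
python3 - <<'E'
from h import *
from bench import cams
d={n:cams.get_image(n) for n in("scene","top")}
def rep(n,r,z):
    W=np.array([plane(d[n],p,z) for p in r]); print(n,r.round(1).tolist(),"centre",W.mean(0).round(4),"sides",[np.linalg.norm(W[i]-W[i-1]).round(4) for i in range(4)],"yaw",[round(np.degrees(np.arctan2(*(W[i]-W[i-1])[[1,0]]))%90,1) for i in range(4)])
for n,box,lo,hi in (("top",(180,145,285,255),56,78),("scene",(335,280,460,405),72,115)): rep(n,quad(d[n],box,lo,hi),.035)
# crossing of diagonals -> triangulate centre
def dia(r): 
    p=np.cross(np.cross([*r[0],1],[*r[2],1]),np.cross([*r[1],1],[*r[3],1])); return p[:2]/p[2]
print(tri(d["top"],dia(quad(d["top"],(180,145,285,255),56,78)),d["scene"],dia(quad(d["scene"],(335,280,460,405),72,115))))
# bottle shoulder in top: V values
h=hsv(d["top"]); 
for y in (285,300,316,318): print(h[y,160:216,2].tolist())
# bench-edge check: side length of rulers
E
```

```text
top [[271.8, 183.1], [245.5, 241.8], [185.8, 215.9], [213.1, 158.6]] centre [0.6237 0.1203 0.035 ] sides [np.float64(0.0893), np.float64(0.0892), np.float64(0.0896), np.float64(0.0886)] yaw [np.float64(67.5), np.float64(67.8), np.float64(67.1), np.float64(67.6)]
scene [[455.0, 324.0], [410.8, 371.4], [345.2, 327.9], [392.0, 287.6]] centre [0.626  0.1203 0.035 ] sides [np.float64(0.09), np.float64(0.0896), np.float64(0.0904), np.float64(0.0899)] yaw [np.float64(67.4), np.float64(67.7), np.float64(67.7), np.float64(67.5)]
(array([0.62430331, 0.12046935, 0.03325007]), [np.float64(0.1775701633071651), np.float64(0.205466644045309)])
[110, 110, 115, 111, 87, 110, 127, 125, 90, 95, 101, 106, 110, 111, 110, 110, 108, 110, 111, 112, 109, 112, 107, 107, 93, 77, 35, 37, 76, 86, 99, 118, 119, 119, 121, 120, 121, 120, 120, 120, 122, 122, 115, 74, 44, 42, 44, 45, 43, 43, 40, 41, 70, 109, 108, 108]
[107, 110, 109, 110, 111, 110, 109, 110, 111, 110, 110, 111, 110, 110, 104, 109, 105, 91, 86, 111, 110, 109, 108, 109, 110, 110, 110, 112, 109, 110, 111, 112, 111, 60, 83, 37, 33, 30, 57, 121, 121, 119, 115, 114, 49, 41, 42, 47, 46, 43, 44, 40, 42, 78, 108, 107]
[111, 109, 111, 111, 110, 89, 111, 124, 124, 123, 111, 97, 72, 77, 81, 86, 79, 63, 57, 45, 60, 62, 51, 42, 47, 59, 63, 99, 123, 124, 123, 124, 122, 121, 121, 120, 120, 122, 121, 121, 121, 121, 122, 118, 96, 47, 41, 44, 43, 43, 45, 43, 42, 45, 93, 108]
[110, 111, 111, 112, 110, 87, 110, 122, 121, 121, 119, 123, 121, 122, 122, 123, 124, 125, 124, 125, 126, 126, 124, 126, 126, 125, 123, 125, 124, 122, 121, 119, 117, 116, 116, 112, 114, 112, 111, 108, 107, 106, 104, 96, 62, 38, 40, 40, 41, 42, 41, 39, 37, 57, 104, 113]
```

```bash
cat >> h.py <<'E'
from scipy.spatial.transform import Rotation as Ro
def to_tool(s,target):
    R=Ro.from_rotvec(s["tool_rot"]); return R.inv().apply(np.array(target)-np.array(s["position"]))
def show(s):
    R=Ro.from_rotvec(s["tool_rot"]).as_matrix()
    print("t",round(s["time"],2),"pos",np.round(s["position"],4),"jawyaw",round(np.degrees(np.arctan2(R[1,1],R[0,1])),1),"tilt z",R[:,2].round(3),"F",np.round(s["ft_force"],1),"M",np.round(s["torque"],2),"w",round(s["grip_width"],3),"q",np.round(s["joint_positions"],2))
E
python3 - <<'E'
from h import *
from bench import cams,ctrl
d={n:cams.get_image(n) for n in("scene","top")}
s=ctrl.get_state(); show(s)
h=hsv(d["top"])
# shoulder edges in top, subpixel: columns/rows scanning at threshold of gradients
g=h[...,2].astype(float)
sat=h[...,1]; 
print([sat[y,205] for y in range(270,330,4)],[int(g[y,195]) for y in range(274,326)],[int(sat[y,195]) for y in range(274,326)])
print(tri(d["top"],(176.8,299.4),d["scene"],(468,220.7)))
# tube rack: orange caps in scene / top
for n,box in (("scene",(580,240,640,360)),("top",(0,135,90,305))):
    m=capmask(d[n],box,60); c,_=cv2.findContours(m,0,2); print(n,[tuple(int(t) for t in cv2.boundingRect(k)) for k in c if cv2.contourArea(k)>20])
crop=lambda im,x0,y0,w,hh,s: cv2.resize(im[y0:y0+hh,x0:x0+w,::-1],None,fx=s,fy=s,interpolation=cv2.INTER_CUBIC)
cv2.imwrite("pics/rack.png",np.hstack([crop(d["top"]["img"],0,130,100,180,3),crop(d["scene"]["img"],540,240,100,180,3)]))
E
```

```text
t 0.5 pos [0.1582 0.6304 0.2042] jawyaw 75.9 tilt z [ 0. -0. -1.] F [ 0.1 -0.5  0.9] M [ 0.02  0.02 -0.05] w 0.998 q [-1.31  0.32 -0.07  1.45  0.02  1.37 -0.06]
[np.uint8(32), np.uint8(34), np.uint8(30), np.uint8(29), np.uint8(23), np.uint8(18), np.uint8(30), np.uint8(24), np.uint8(20), np.uint8(26), np.uint8(35), np.uint8(24), np.uint8(20), np.uint8(34), np.uint8(30)] [113, 111, 111, 112, 114, 112, 94, 100, 116, 121, 120, 120, 122, 121, 121, 120, 89, 51, 32, 30, 35, 36, 35, 36, 32, 35, 37, 37, 34, 36, 38, 32, 33, 30, 48, 61, 68, 101, 121, 122, 121, 120, 121, 121, 112, 84, 55, 92, 113, 112, 113, 112] [34, 34, 32, 32, 34, 32, 33, 18, 7, 19, 19, 21, 19, 15, 15, 13, 3, 85, 255, 255, 255, 241, 255, 234, 255, 211, 214, 241, 255, 248, 201, 255, 255, 255, 58, 17, 8, 8, 17, 21, 19, 19, 17, 19, 0, 15, 28, 33, 34, 32, 36, 32]
(array([0.48376093, 0.16776675, 0.09858984]), [np.float64(0.029186432368841917), np.float64(0.027217048697411924)])
scene [(634, 313, 6, 12), (621, 280, 19, 13), (615, 266, 19, 12), (633, 256, 7, 9), (610, 253, 17, 11)]
top [(8, 277, 15, 14), (28, 274, 15, 15), (7, 258, 15, 14), (27, 254, 15, 15), (6, 238, 14, 14), (26, 234, 14, 15), (4, 218, 15, 15), (3, 200, 15, 14), (23, 196, 15, 15), (2, 181, 15, 14), (22, 178, 15, 14), (21, 160, 15, 14), (1, 145, 14, 13), (20, 142, 14, 13)]
```

View pics/rack.png

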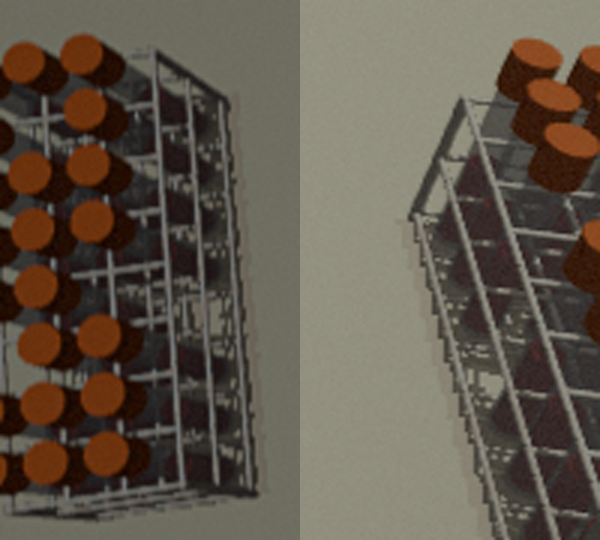

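Run:
```python
from h import *
from bench import cams,ctrl
d={n:cams.get_image(n) for n in("scene","top")}
print("tube",tri(d["top"],(35,281),d["scene"],(618,257)), tri(d["top"],(34,261),d["scene"],(624.5,271)))
g=hsv(d["top"])[...,2].astype(float)
# bottom shoulder edge: dark line min around row 318-322 for cols 168..200 ; top edge for cols 190..201
def edge(cols,r0,r1,sign):
    o=[]
    for c in cols:
        col=g[r0:r1,c]; w=np.clip(105-col,0,None); o.append((c,(w*np.arange(r0,r1)).sum()/w.sum()))
    return np.array(o,np.float32)
b=edge(range(170,200),317,324,1); print(b[::4])
t=edge(range(192,201),277,285,1); print(t)
l=np.array([( (np.clip(105-g[y,161:168],0,None)*np.arange(161,168)).sum()/np.clip(105-g[y,161:168],0,None).sum(),y) for y in range(311,319)],np.float32); print(l)
for e in (b,t):
    vx,vy,px,py=cv2.fitLine(e,cv2.DIST_HUBER,0,.01,.01).ravel()
    A=plane(d["top"],(px-10*vx,py-10*vy),.066);B=plane(d["top"],(px+10*vx,py+10*vy),.066); print("yaw",np.degrees(np.arctan2(*(B-A)[[1,0]]))%90, A,B)
r=[]
for y in range(284,316):
    row=g[y,196:212]; k=np.where(row<85)[0][0]; f=(row[k-1]-85)/(row[k-1]-row[k]); r.append((196+k-1+f,y))
r=np.array(r,np.float32); vx,vy,px,py=cv2.fitLine(r,cv2.DIST_HUBER,0,.01,.01).ravel()
A=plane(d["top"],(px-10*vx,py-10*vy),.066);B=plane(d["top"],(px+10*vx,py+10*vy),.066); print("yaw right",np.degrees(np.arctan2(*(B-A)[[1,0]]))%90,A,B)
s=ctrl.get_state(); print(to_tool(s,[.485,.1675,.30]))
```

```text
tube (array([0.5037385 , 0.33707375, 0.1033979 ]), [np.float64(0.2718584776767377), np.float64(0.2806970497511184)]) (array([0.52785284, 0.34112852, 0.10352805]), [np.float64(0.2109617585340429), np.float64(0.22629137949058045)])
[[170.      321.44186]
 [174.      321.39536]
 [178.      320.68115]
 [182.      320.70786]
 [186.      320.7    ]
 [190.      320.37332]
 [194.      319.95746]
 [198.      319.74026]]
[[192.      280.38095]
 [193.      280.42856]
 [194.      280.41177]
 [195.      280.45   ]
 [196.      280.33334]
 [197.      280.30768]
 [198.      280.35715]
 [199.      280.2857 ]
 [200.      280.2    ]]
[[      nan 311.     ]
 [165.46153 312.     ]
 [166.05556 313.     ]
 [165.5     314.     ]
 [165.      315.     ]
 [165.      316.     ]
 [165.      317.     ]
 [165.      318.     ]]
yaw 4.08677758294165 [0.45785984 0.17643446 0.066     ] [0.45964934 0.15138858 0.066     ]
yaw 1.957461971269879 [0.5091927  0.16594753 0.066     ] [0.51006279 0.1404894  0.066     ]
yaw right 87.2685594900115 [0.47597775 0.1460875  0.066     ] [0.50118074 0.1448851  0.066     ]
[-0.42963711 -0.3695297  -0.09569782]<stdin>:14: RuntimeWarning: invalid value encountered in scalar divide
```

Run:
```python
from h import *
from bench import cams,ctrl
d={n:cams.get_image(n) for n in("scene","top")}
g=hsv(d["top"])[...,2].astype(float)
def yaw(e,n,z):
    e=np.array(e,np.float32); vx,vy,px,py=cv2.fitLine(e,cv2.DIST_HUBER,0,.01,.01).ravel()
    res=np.abs((e-[px,py])@np.array([-vy,vx])).max()
    A=plane(d[n],(px-10*vx,py-10*vy),z);B=plane(d[n],(px+10*vx,py+10*vy),z); print(n,"yaw",np.degrees(np.arctan2(*(B-A)[[1,0]]))%90,(A+B)/2,"res",res)
r=[]
for y in range(286,316):
    row=g[y,201:212]; k=np.where(row<85)[0][0]; r.append((201+k-1+(row[k-1]-85)/(row[k-1]-row[k]),y))
yaw(r,"top",.066)
# bottom: transition white->dark line (first drop below 105 going down), also dark->bench
for nm,cols,rows in (("bot",range(168,202),range(316,325)),):
    o=[(c,rows[0]+np.argmin(g[rows[0]:rows[-1],c])) for c in cols]; yaw(o,"top",.066)
o=[(c,277+np.argmin(g[277:285,c])) for c in range(188,202)]; yaw(o,"top",.066); print(o)
s=hsv(d["scene"])[...,2].astype(float)
# front shoulder edge in scene: white top -> darker front face, cols 447..480
o=[]
for c in range(446,480):
    col=s[248:264,c]; k=np.argmin(np.diff(col)); o.append((c,248+k+.5))
print(o[::3]); yaw(o,"scene",.066)
```

```text
top yaw 4.796056511063682 [0.48343033 0.14250817 0.066     ] res 0.13375829
top yaw 0.9119818688554773 [0.45937958 0.16016688 0.066     ] res 4.1973906
top yaw 0.6123543470757795 [0.51005783 0.15489776 0.066     ] res 1.0
[(188, np.int64(281)), (189, np.int64(280)), (190, np.int64(280)), (191, np.int64(280)), (192, np.int64(280)), (193, np.int64(280)), (194, np.int64(280)), (195, np.int64(280)), (196, np.int64(280)), (197, np.int64(280)), (198, np.int64(280)), (199, np.int64(280)), (200, np.int64(280)), (201, np.int64(280))]
[(446, np.float64(252.5)), (449, np.float64(253.5)), (452, np.float64(253.5)), (455, np.float64(254.5)), (458, np.float64(254.5)), (461, np.float64(255.5)), (464, np.float64(255.5)), (467, np.float64(256.5)), (470, np.float64(256.5)), (473, np.float64(257.5)), (476, np.float64(257.5)), (479, np.float64(258.5))]
scene yaw 4.520901711033716 [0.51386227 0.1703857  0.066     ] res 0.5033782
```

Emit:
carry_out --rows '[{"offset": [0,0,-0.05],"rot": [0,0,0],"gripper": 1},{"offset": [-0.043,-0.037,-0.02],"rot": [0,0,0],"gripper": 1},{"offset": [-0.043,-0.037,0],"rot": [0,0,0],"gripper": 1},{"offset": [-0.043,-0.037,0],"rot": [0,0,0],"gripper": 1},{"offset": [-0.043,-0.037,0],"rot": [0,0,0],"gripper": 1},{"offset": [-0.043,-0.037,0],"rot": [0,0,0],"gripper": 1},{"offset": [-0.043,-0.037,0],"rot": [0,0,0],"gripper": 1},{"offset": [-0.043,-0.037,0],"rot": [0,0,0],"gripper": 1},{"offset": [-0.043,-0.037,0],"rot": [0,0,0],"gripper": 1},{"offset": [-0.043,-0.037,0],"rot": [0,0,0],"gripper": 1}]'

```text
time: 1.95
position: [0.4534, 0.2118, 0.2747]
tool_rot: [0.385, 3.117, 0.002]
ft_force: [0.1, 0.5, 0.3]
grip_width: 1.001
```

```bash
cat > st.py <<'E'
from h import *
from bench import cams,ctrl
import sys
s=ctrl.get_state(); show(s)
if len(sys.argv)>3: print("tool offset",to_tool(s,[float(x) for x in sys.argv[1:4]]).round(4))
E
cat > look.py <<'E'
from h import *
from bench import cams
import sys
tag=sys.argv[1]; ims=[]
for n,(x,y,w,h) in (("top",(120,130,200,225)),("scene",(330,160,200,225))):
    d=cams.get_image(n); ims.append(cv2.resize(d["img"][y:y+h,x:x+w,::-1],None,fx=2,fy=2,interpolation=cv2.INTER_CUBIC)); cv2.imwrite(f"/tmp/{tag}_{n}.png",d["img"][:,:,::-1])
cv2.imwrite(f"pics/{tag}.png",np.hstack(ims))
E
python3 st.py .485 .1675 .082
```

```text
t 1.95 pos [0.4534 0.2118 0.2747] jawyaw 75.9 tilt z [ 0.001  0.001 -1.   ] F [0.1 0.5 0.3] M [ 0.06 -0.01 -0.03] w 1.001 q [-0.82 -0.04  0.33  1.71  0.01  1.46  0.83]
tool offset [-0.0413 -0.0355  0.1927]
```

Emit:
carry_out --rows '[{"offset": [-0.041,-0.0355,0],"rot": [0,0,0],"gripper": 1},{"offset": [0,0,0.06],"rot": [0,0,0],"gripper": 1},{"offset": [0,0,0.06],"rot": [0,0,0],"gripper": 1},{"offset": [0,0,0],"rot": [0,0,0],"gripper": 1}]'

```text
time: 2.45
position: [0.4801, 0.1674, 0.1504]
tool_rot: [-0.384, -3.11, 0.008]
ft_force: [-0.8, 0.0, 0.3]
grip_width: 1.002
```

```bash
python3 st.py .485 .1675 .082; python3 look.py a1
```

```text
t 2.45 pos [0.4801 0.1674 0.1504] jawyaw 75.9 tilt z [-0.008 -0.004 -1.   ] F [-0.8  0.   0.3] M [-0.02  0.01  0.02] w 1.002 q [-0.76  0.06  0.39  1.87 -0.02  1.22  0.96]
tool offset [-0.0052  0.0018  0.0683]
```

View pics/a1.png

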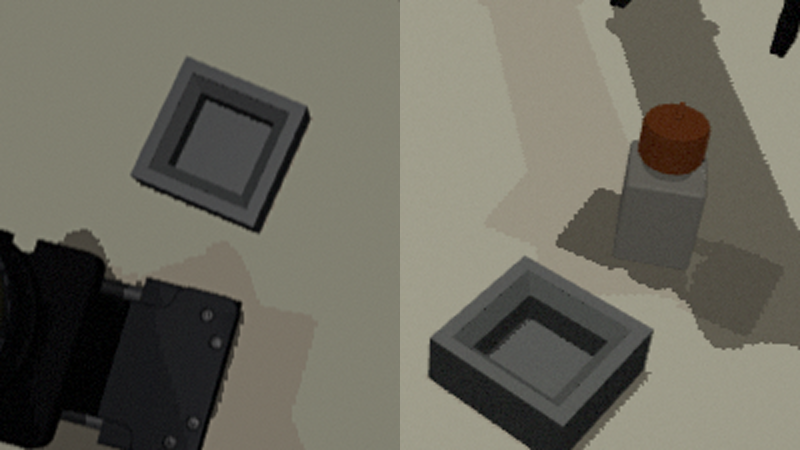

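Run:
```python
from h import *
from bench import cams,ctrl
s=ctrl.get_state(); show(s); d=cams.get_image("scene"); R=Ro.from_rotvec(s["tool_rot"]).as_matrix(); p=np.array(s["position"])
im=d["img"][:,:,::-1].copy()
for off in ([0,0,.008],[0,.0435,.008],[0,-.0435,.008]):
    w=p+R@off; q=P(d)@np.r_[w,1]; q=q[:2]/q[2]; print(off,q.round(1)); cv2.circle(im,tuple(int(v) for v in q.round()),1,(0,255,0),-1)
cv2.imwrite("pics/a2.png",cv2.resize(im[80:260,400:580],None,fx=3.3,fy=3.3,interpolation=cv2.INTER_CUBIC))
```

```text
t 2.55 pos [0.4845 0.1693 0.1559] jawyaw 75.9 tilt z [ 0.002  0.001 -1.   ] F [ 0.7 -0.4  0.4] M [ 0.07 -0.03 -0.  ] w 1.002 q [-0.76  0.05  0.39  1.87 -0.02  1.22  0.96]
[0, 0, 0.008] [476.4 187.9]
[0, 0.0435, 0.008] [512.5 199.2]
[0, -0.0435, 0.008] [442.4 177.3]
```

View pics/a2.png

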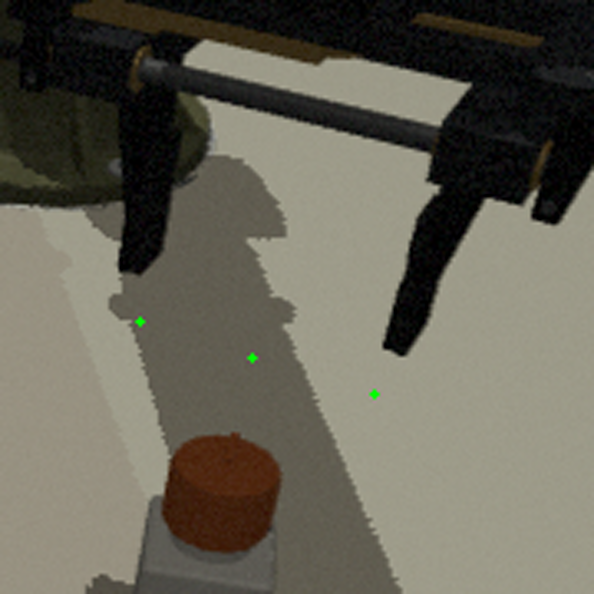

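Emit:
carry_out --rows '[{"offset": [0,0,0.045],"rot": [0,0,0],"gripper": 1},{"offset": [0,0,0],"rot": [0,0,0],"gripper": 1}]'

```text
time: 2.85
position: [0.4831, 0.1689, 0.1095]
tool_rot: [-0.384, -3.117, 0.001]
ft_force: [0.6, 0.2, -0.1]
grip_width: 1.002
```

```bash
cat > proj.py <<'E'
from h import *
from bench import cams,ctrl
import sys
s=ctrl.get_state(); show(s); d=cams.get_image("scene"); R=Ro.from_rotvec(s["tool_rot"]).as_matrix(); p=np.array(s["position"])
im=d["img"][:,:,::-1].copy(); cv2.imwrite("/tmp/raw.png",im)
x,y,w,h=[int(v) for v in sys.argv[2:6]]; f=float(sys.argv[6])
im=cv2.resize(im[y:y+h,x:x+w],None,fx=f,fy=f,interpolation=cv2.INTER_CUBIC)
for off in ([0,0,.008],[0,.0435,.008],[0,-.0435,.008],[0,0,-.011]):
    q=P(d)@np.r_[p+R@off,1]; q=q[:2]/q[2]; cv2.circle(im,(int((q[0]-x+.5)*f),int((q[1]-y+.5)*f)),2,(0,255,0),-1)
cv2.imwrite(f"pics/{sys.argv[1]}.png",im)
E
python3 proj.py a3 400 80 180 180 3.3
```

```text
t 2.85 pos [0.4831 0.1689 0.1095] jawyaw 75.9 tilt z [-0.001 -0.001 -1.   ] F [ 0.6  0.2 -0.1] M [-0.01  0.08 -0.06] w 1.002 q [-0.76  0.1   0.39  1.92 -0.04  1.13  0.97]
```

View pics/a3.png

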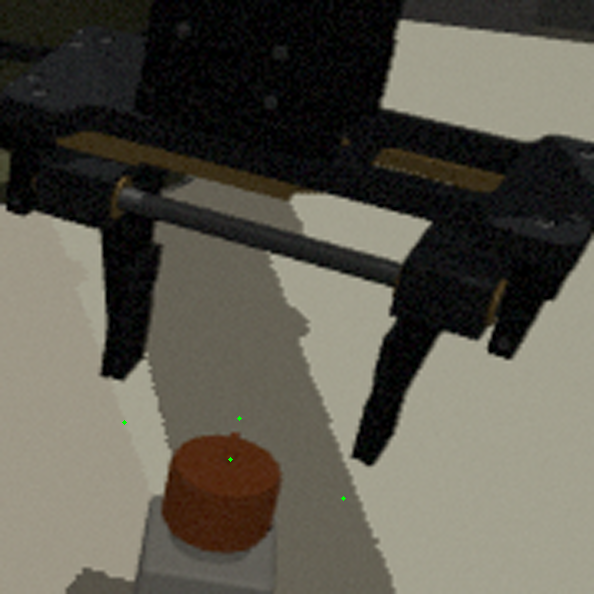

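Run:
```python
from h import *
from bench import cams,ctrl
s=ctrl.get_state(); d=cams.get_image("top"); R=Ro.from_rotvec(s["tool_rot"]).as_matrix(); p=np.array(s["position"])
im=d["img"][:,:,::-1].copy()
im=cv2.resize(im[200:480,0:320],None,fx=2.4,fy=2.4)
f=2.4
for off in ([0,0,.008],[0,0,-.06],[0,0,-.15],[0,.095,-.062],[0,-.095,-.062],[.0375,.095,-.062],[-.0375,.095,-.062],[.0375,-.095,-.062],[-.0375,-.095,-.062],[.0375,-.095,-.1],[-.0375,-.095,-.1]):
    q=P(d)@np.r_[p+R@off,1]; q=q[:2]/q[2]; cv2.circle(im,(int((q[0]+.5)*f),int((q[1]-200+.5)*f)),2,(0,255,0),-1)
cv2.imwrite("pics/a4.png",im)
```

```text
(no output)
```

View pics/a4.png

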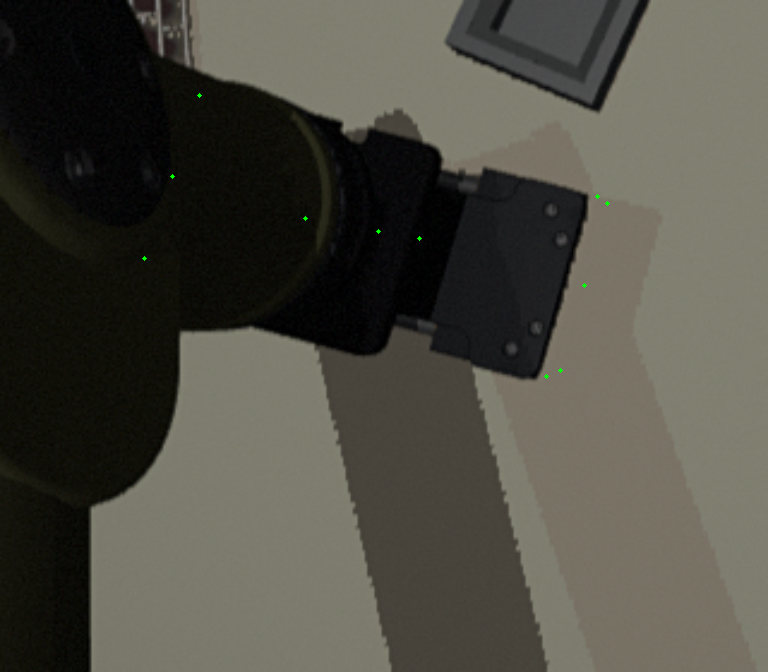

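Run:
```python
from h import *
from bench import cams,ctrl
s=ctrl.get_state(); d=cams.get_image("scene"); R=Ro.from_rotvec(s["tool_rot"]).as_matrix(); p=np.array(s["position"])
im=d["img"][:,:,::-1].copy(); x0,y0,f=350,20,3
im=cv2.convertScaleAbs(cv2.resize(im[y0:y0+200,x0:x0+260],None,fx=f,fy=f,interpolation=cv2.INTER_CUBIC),alpha=2.2)
def dot(off,c):
    q=P(d)@np.r_[p+R@off,1]; q=q[:2]/q[2]; cv2.circle(im,(int((q[0]-x0+.5)*f),int((q[1]-y0+.5)*f)),3,c,-1)
for y in(-.095,.095):
    for x in (-.0375,.0375):
        dot([x,y,-.062],(0,255,0)); dot([x,y,-.1],(255,255,0))
for y in(-.0435,.0435,-.0585,.0585): dot([0,y,.008],(0,0,255)); dot([0,y,-.062],(255,0,255))
cv2.imwrite("pics/a5.png",im)
```

```text
(no output)
```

View pics/a5.png

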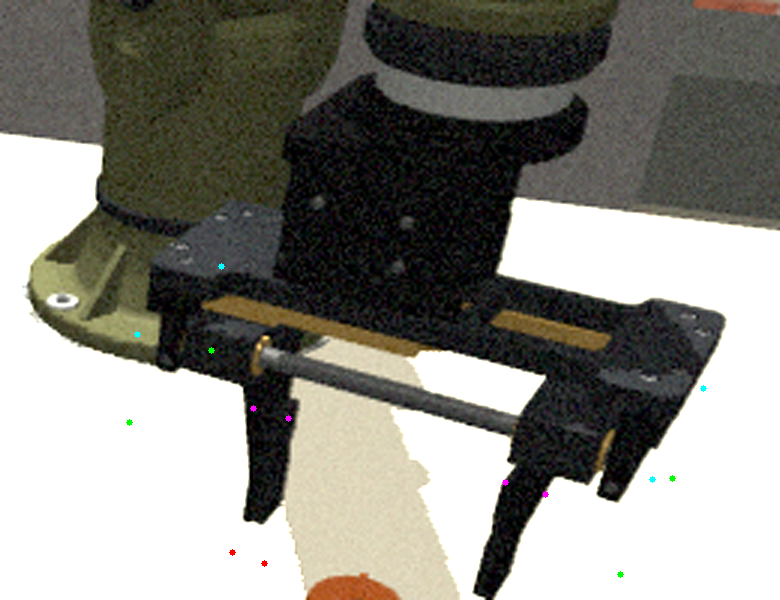

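Run:
```python
from h import *
from bench import cams,ctrl
s=ctrl.get_state(); show(s); d={n:cams.get_image(n) for n in("scene","top")}
f=cams.get_image("top")["img"][:,:,::-1]; g=d["scene"]["img"][:,:,::-1]
a=cv2.resize(f[270:370,180:260],None,fx=5,fy=5,interpolation=cv2.INTER_CUBIC); b=cv2.resize(g[80:180,390:450],None,fx=5,fy=5,interpolation=cv2.INTER_CUBIC)
cv2.imwrite("pics/a6.png",cv2.convertScaleAbs(np.hstack([a,b]),alpha=2.2))
```

```text
t 3.0 pos [0.4855 0.1698 0.112 ] jawyaw 75.9 tilt z [ 0.004  0.002 -1.   ] F [-0.  -0.1  0.7] M [-0.01  0.04  0.02] w 1.0 q [-0.76  0.1   0.39  1.92 -0.04  1.13  0.97]
```

View pics/a6.png

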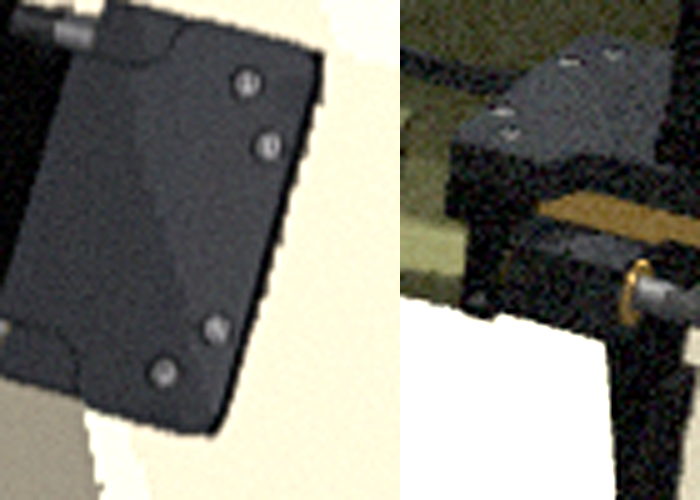

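Run:
```python
from h import *
from bench import cams,ctrl
s=ctrl.get_state(); d={n:cams.get_image(n) for n in("scene","top")}
R=Ro.from_rotvec(s["tool_rot"]).as_matrix(); p=np.array(s["position"])
for a,b in (((248,84),(512,133)),((270,147),(502,112)),((217,328),(570,62)),((164,373),(614,54))):
    pa=(180+a[0]/5-.4,270+a[1]/5-.4); pb=(390+(b[0]-400)/5-.4,80+b[1]/5-.4)
    X,e=tri(d["top"],pa,d["scene"],pb); print(X.round(4),np.round(e,2),"tool",(R.T@(X-p)).round(4))
```

```text
[0.49   0.0824 0.2406] [0.43 0.35] tool [-0.0264 -0.083  -0.1295]
[0.4785 0.0778 0.2402] [0.27 0.21] tool [-0.0163 -0.0902 -0.1291]
[0.4453 0.0866 0.2404] [0.6  0.45] tool [ 0.018  -0.0898 -0.1295]
[0.4372 0.0957 0.2406] [0.38 0.28] tool [ 0.0281 -0.0829 -0.1296]
```

Run:
```python
from h import *
from bench import cams,ctrl
s=ctrl.get_state(); show(s); d=cams.get_image("scene")
R=Ro.from_rotvec(s["tool_rot"]).as_matrix(); p=np.array(s["position"])
Rc=np.array(d["R"]); C=-Rc.T@np.array(d["t"])
Co=R.T@(C-p)
g=d["img"][:,:,::-1]
for q in ((435.4,194.1),(510.8,219.9)):
    r=R.T@Rc.T@np.linalg.inv(K(d))@np.array([*q,1.])
    for x in(-.0095,0,.0095): print(q,x,(Co+r*(x-Co[0])/r[0]).round(4))
```

```text
t 3.25 pos [0.4844 0.1692 0.1104] jawyaw 75.9 tilt z [ 0.002  0.001 -1.   ] F [ 0.6 -0.3 -0.2] M [ 0.02  0.01 -0.  ] w 1.003 q [-0.76  0.1   0.39  1.92 -0.04  1.13  0.98]
(435.4, 194.1) -0.0095 [-0.0095 -0.0455 -0.0173]
(435.4, 194.1) 0 [ 0.     -0.0489 -0.0109]
(435.4, 194.1) 0.0095 [ 0.0095 -0.0522 -0.0045]
(510.8, 219.9) -0.0095 [-0.0095  0.0495 -0.016 ]
(510.8, 219.9) 0 [ 0.      0.0479 -0.0096]
(510.8, 219.9) 0.0095 [ 0.0095  0.0463 -0.0032]
```

Emit:
carry_out --rows '[{"offset": [0,-0.0015,0.03],"rot": [0,0,0],"gripper": 1},{"offset": [0,0,0],"rot": [0,0,0],"gripper": 0.6},{"offset": [0,0,0],"rot": [0,0,0],"gripper": 0.6},{"offset": [0,0,0],"rot": [0,0,0],"gripper": 0.6}]' --grip_force 10

```text
time: 3.8
position: [0.4841, 0.1678, 0.0804]
tool_rot: [0.385, 3.116, 0.002]
ft_force: [-0.7, 0.2, 0.3]
grip_width: 0.749
```

```bash
python3 proj.py b1 400 80 180 180 3.3
```

```text
t 3.8 pos [0.4841 0.1678 0.0804] jawyaw 75.9 tilt z [ 0.002  0.001 -1.   ] F [-0.7  0.2  0.3] M [ 0.02  0.02 -0.02] w 0.749 q [-0.75  0.13  0.39  1.95 -0.06  1.07  0.99]
```

View pics/b1.png

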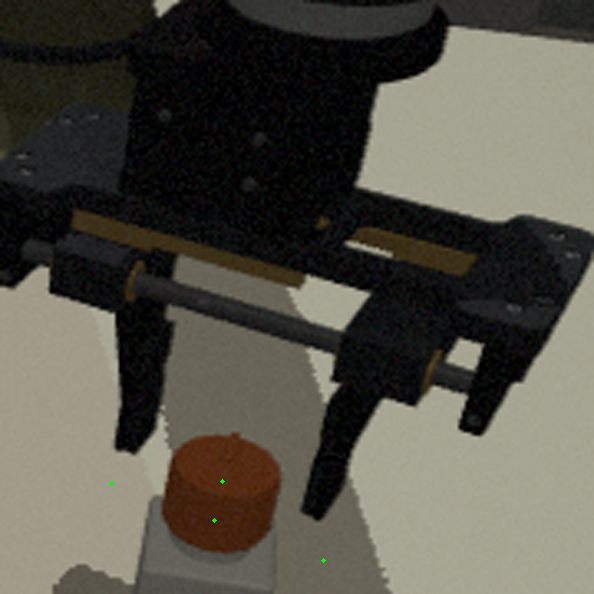

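Emit:
carry_out --rows '[{"offset": [0,0,0.004],"rot": [0,0,0],"gripper": 0.6},{"offset": [0,0,0],"rot": [0,0,0],"gripper": 0.3},{"offset": [0,0,0],"rot": [0,0,0],"gripper": 0.3},{"offset": [0,0,0],"rot": [0,0,0],"gripper": 0.3},{"offset": [0,0,0],"rot": [0,0,0],"gripper": 0.3}]' --grip_force 20

```text
time: 4.47
position: [0.4833, 0.1675, 0.0753]
tool_rot: [0.385, 3.118, 0.0]
ft_force: [0.4, 0.4, -1.0]
grip_width: 0.452
```

```bash
python3 proj.py b2 400 80 180 180 3.3
```

```text
t 4.47 pos [0.4833 0.1675 0.0753] jawyaw 75.9 tilt z [ 0.  0. -1.] F [ 0.4  0.4 -1. ] M [ 0.06 -0.02 -0.02] w 0.452 q [-0.75  0.13  0.39  1.96 -0.06  1.06  0.99]
```

View pics/b2.png

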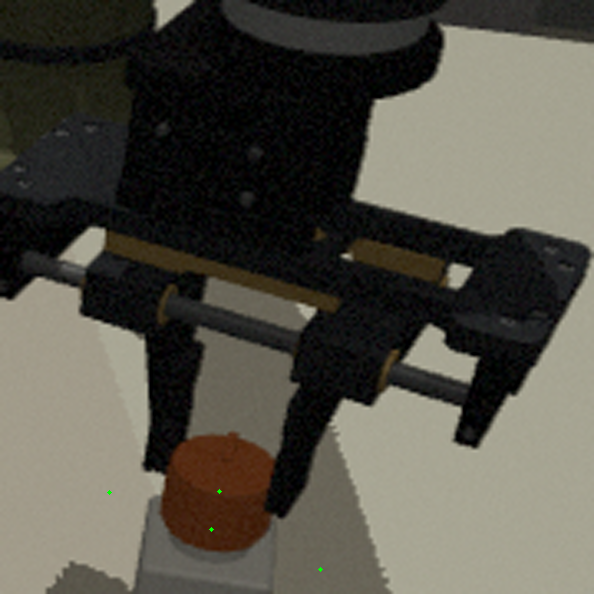

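Emit:
carry_out --rows '[{"offset": [0,0,-0.02],"rot": [0,0,0],"gripper": 0.3},{"offset": [0,0,-0.035],"rot": [0,0,0],"gripper": 0.3},{"offset": [0,0,-0.035],"rot": [0,0,0],"gripper": 0.3},{"offset": [0,0,0],"rot": [0,0,0],"gripper": 0.3}]' --grip_force 25

```text
time: 5.03
position: [0.4851, 0.1681, 0.1678]
tool_rot: [0.385, 3.113, 0.005]
ft_force: [0.7, 0.9, -2.7]
grip_width: 0.451
```

```bash
python3 st.py .6245 .1204 .165; python3 look.py c1
```

```text
t 5.03 pos [0.4851 0.1681 0.1678] jawyaw 75.9 tilt z [ 0.005  0.003 -1.   ] F [ 0.7  0.9 -2.7] M [0.02 0.1  0.01] w 0.451 q [-0.77  0.04  0.39  1.85 -0.02  1.24  0.96]
tool offset [-0.1468 -0.0123  0.0034]
```

View pics/c1.png

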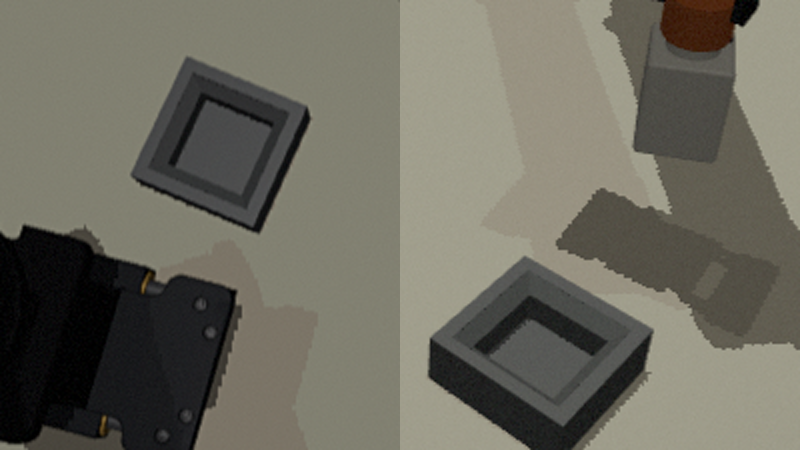

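Emit:
carry_out --rows '[{"offset": [-0.0367,-0.003,0],"rot": [0,0,0],"gripper": 0.3},{"offset": [-0.0367,-0.003,0],"rot": [0,0,0],"gripper": 0.3},{"offset": [-0.0367,-0.003,0],"rot": [0,0,0],"gripper": 0.3},{"offset": [-0.0367,-0.003,0],"rot": [0,0,0],"gripper": 0.3},{"offset": [0,0,0],"rot": [0,0,9],"gripper": 0.3},{"offset": [0,0,0],"rot": [0,0,9],"gripper": 0.3},{"offset": [0,0,0],"rot": [0,0,9],"gripper": 0.3},{"offset": [0,0,0],"rot": [0,0,0],"gripper": 0.3}]'

```text
time: 6.12
position: [0.6216, 0.1198, 0.1631]
tool_rot: [-1.099, -2.94, 0.004]
ft_force: [-0.6, 0.4, -0.7]
grip_width: 0.448
```

```bash
python3 st.py .6245 .1204 .165; python3 look.py c2; python3 st.py .6245 .1204 .165
```

```text
t 6.12 pos [0.6216 0.1198 0.1631] jawyaw 49.0 tilt z [-0.003 -0.001 -1.   ] F [-0.6  0.4 -0.7] M [ 0.01 -0.04 -0.  ] w 0.448 q [-0.67  0.34  0.54  1.57 -0.18  1.29  0.76]
tool offset [-0.0018  0.0023 -0.002 ]
t 6.22 pos [0.622  0.12   0.1639] jawyaw 49.1 tilt z [-0.002 -0.001 -1.   ] F [-0.4  0.5 -1.4] M [-0.01 -0.03  0.02] w 0.445 q [-0.67  0.34  0.54  1.57 -0.18  1.29  0.76]
tool offset [-0.0016  0.002  -0.0011]
```

View pics/c2.png

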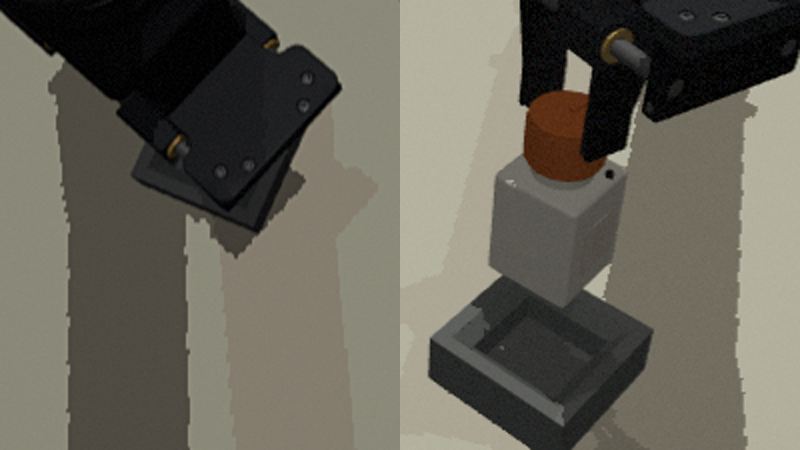

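Run:
```python
import cv2
im=cv2.imread("/tmp/c2_scene.png"); im=cv2.convertScaleAbs(cv2.resize(im[200:330,365:465],None,fx=4.5,fy=4.5,interpolation=cv2.INTER_CUBIC),alpha=1.5); cv2.imwrite("pics/c3.png",im)
```

```text
(no output)
```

View pics/c3.png

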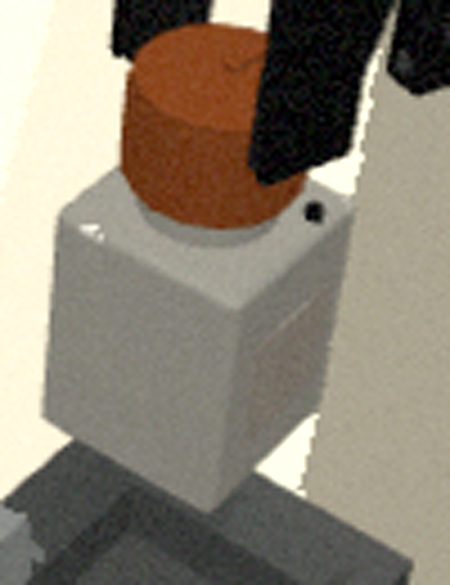

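Run:
```python
from h import *
from bench import cams
d=cams.get_image("scene")
Z0=.1639-.0755
for nm,z,pts in (("shoulder",Z0+.066,[(62,208),(237,308),(352,205)]),("bottom",Z0,[(43,418),(212,510),(318,413)])):
    W=[plane(d,(365+x/4.5-.4,200+y/4.5-.4),z) for x,y in pts]
    print(nm,np.round(W,4).tolist(),"centre",((W[0]+W[2])/2).round(4),"sides",[np.linalg.norm(W[i+1]-W[i]).round(4) for i in(0,1)],"yaw",[np.degrees(np.arctan2(*(W[i+1]-W[i])[[1,0]]))%90 for i in (0,1)], "diagyaw",np.degrees(np.arctan2(*(W[2]-W[0])[[1,0]])))
print("dot",plane(d,(365+315/4.5-.4,200+211/4.5-.4),Z0+.066))
print("holder (scene) centre .626,.1203 yaw 67.55")
```

```text
shoulder [[0.638, 0.0893, 0.1544], [0.6581, 0.133, 0.1544], [0.6151, 0.1502, 0.1544]] centre [0.6266 0.1197 0.1544] sides [np.float64(0.048), np.float64(0.0463)] yaw [np.float64(65.28666741978022), np.float64(68.23364261184244)] diagyaw 110.64656872411031
bottom [[0.6373, 0.0888, 0.0884], [0.6534, 0.1336, 0.0884], [0.6132, 0.151, 0.0884]] centre [0.6252 0.1199 0.0884] sides [np.float64(0.0476), np.float64(0.0438)] yaw [np.float64(70.21758066955303), np.float64(66.63452879634278)] diagyaw 111.19379471110835
dot [0.6200273  0.14273886 0.1544    ]
holder (scene) centre .626,.1203 yaw 67.55
```

Emit:
carry_out --rows '[{"offset": [0,0,0.03],"rot": [0,0,0],"gripper": 0.3},{"offset": [0,0,0.025],"rot": [0,0,-1],"gripper": 0.3},{"offset": [0,0,0.015],"rot": [0,0,0],"gripper": 0.3},{"offset": [0,0,0],"rot": [0,0,0],"gripper": 0.3}]'

```text
time: 6.78
position: [0.6219, 0.12, 0.0941]
tool_rot: [-1.075, -2.95, 0.002]
ft_force: [0.4, -0.5, -1.7]
grip_width: 0.445
```

```bash
python3 st.py; python3 look.py c4; python3 st.py
```

```text
t 6.78 pos [0.6219 0.12   0.0941] jawyaw 49.9 tilt z [-0.002 -0.001 -1.   ] F [ 0.4 -0.5 -1.7] M [-0.02  0.03 -0.01] w 0.445 q [-0.65  0.39  0.53  1.64 -0.21  1.17  0.8 ]
t 6.88 pos [0.6234 0.1201 0.0961] jawyaw 49.9 tilt z [ 0.001  0.    -1.   ] F [ 0.4 -0.2 -1.5] M [-0.05  0.01  0.05] w 0.45 q [-0.65  0.39  0.53  1.64 -0.21  1.17  0.8 ]
```

View pics/c4.png

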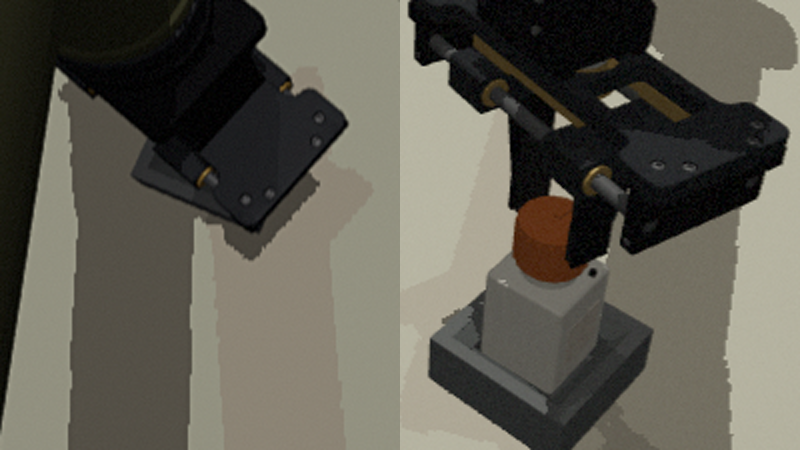

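Emit:
carry_out --rows '[{"offset": [0,0,0.006],"rot": [0,0,0],"gripper": 0.3},{"offset": [0,0,0.004],"rot": [0,0,0],"gripper": 0.3},{"offset": [0,0,0.002],"rot": [0,0,0],"gripper": 0.3},{"offset": [0,0,0],"rot": [0,0,0],"gripper": 0.3}]'

```text
time: 7.38
position: [0.6226, 0.1201, 0.0831]
tool_rot: [-1.076, -2.951, 0.0]
ft_force: [-0.3, -0.1, -1.6]
grip_width: 0.446
```

```bash
python3 st.py
```

```text
t 7.38 pos [0.6226 0.1201 0.0831] jawyaw 49.9 tilt z [-0.  0. -1.] F [-0.3 -0.1 -1.6] M [-0.06  0.    0.02] w 0.446 q [-0.65  0.4   0.52  1.65 -0.22  1.14  0.8 ]
```

Emit:
carry_out --rows '[{"offset": [0,0,0.001],"rot": [0,0,0],"gripper": 0.3},{"offset": [0,0,0.001],"rot": [0,0,0],"gripper": 0.3},{"offset": [0,0,0],"rot": [0,0,0],"gripper": 0.3}]'

```text
time: 7.75
position: [0.6233, 0.1203, 0.0822]
tool_rot: [1.076, 2.951, 0.002]
ft_force: [-0.6, 0.8, 3.7]
grip_width: 0.451
```

```bash
python3 st.py
```

```text
t 7.75 pos [0.6233 0.1203 0.0822] jawyaw 49.9 tilt z [ 0.001  0.001 -1.   ] F [-0.6  0.8  3.7] M [-0.11  0.3   0.03] w 0.451 q [-0.65  0.4   0.52  1.65 -0.22  1.14  0.8 ]
```

Emit:
carry_out --rows '[{"offset": [0,0,0],"rot": [0,0,0],"gripper": 0.6},{"offset": [0,0,0],"rot": [0,0,0],"gripper": 0.6},{"offset": [0,0,0],"rot": [0,0,0],"gripper": 0.6}]'

```text
time: 8.12
position: [0.6226, 0.12, 0.081]
tool_rot: [-1.077, -2.951, 0.0]
ft_force: [0.3, -0.8, 0.4]
grip_width: 0.59
```

```bash
python3 st.py;python3 - <<'E'
import cv2
from bench import cams
im=cams.get_image("scene")["img"][:,:,::-1]; im=cv2.convertScaleAbs(cv2.resize(im[250:400,335:465],None,fx=4,fy=4,interpolation=cv2.INTER_CUBIC),alpha=1.5); cv2.imwrite("pics/c5.png",im)
E
```

```text
t 8.12 pos [0.6226 0.12   0.081 ] jawyaw 49.9 tilt z [-0. -0. -1.] F [ 0.3 -0.8  0.4] M [-0.06  0.02 -0.04] w 0.59 q [-0.65  0.4   0.52  1.66 -0.22  1.14  0.8 ]
```

View pics/c5.png

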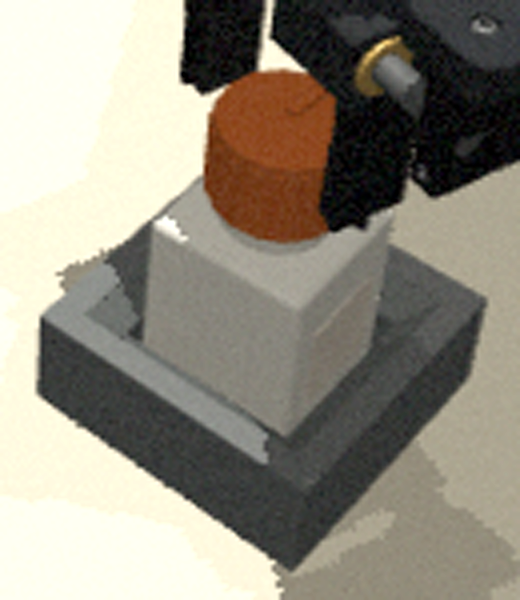

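Emit:
carry_out --rows '[{"offset": [0,0,0],"rot": [0,0,0],"gripper": 0.3},{"offset": [0,0,0],"rot": [0,0,0],"gripper": 0.3},{"offset": [0,0,0],"rot": [0,0,0],"gripper": 0.3},{"offset": [0,0,0],"rot": [0,0,8],"gripper": 0.3},{"offset": [0,0,0],"rot": [0,0,8],"gripper": 0.3},{"offset": [0,0,0],"rot": [0,0,8],"gripper": 0.3},{"offset": [0,0,0],"rot": [0,0,8],"gripper": 0.3},{"offset": [0,0,0],"rot": [0,0,8],"gripper": 0.3}]' --grip_force 25

```text
time: 9.18
position: [0.6237, 0.1209, 0.0815]
tool_rot: [2.025, 2.4, 0.003]
ft_force: [2.2, -0.1, -1.2]
grip_width: 0.448
```

```bash
python3 st.py
```

```text
t 9.18 pos [0.6237 0.1209 0.0815] jawyaw 9.7 tilt z [ 0.002  0.001 -1.   ] F [ 2.2 -0.1 -1.2] M [ 0.15 -0.5   0.08] w 0.448 q [-0.75  0.43  0.65  1.66 -0.28  1.15  0.15]
```

Emit:
carry_out --rows '[{"offset": [0,0,0],"rot": [0,0,6],"gripper": 0.3},{"offset": [0,0,0],"rot": [0,0,6],"gripper": 0.3}]'

```text
time: 9.43
position: [0.6238, 0.1208, 0.0816]
tool_rot: [2.264, 2.177, 0.003]
ft_force: [2.0, 0.6, -1.3]
grip_width: 0.451
```

```bash
python3 st.py
```

```text
t 9.43 pos [0.6238 0.1208 0.0816] jawyaw -2.2 tilt z [ 0.002  0.001 -1.   ] F [ 2.   0.6 -1.3] M [ 0.12 -0.54  0.06] w 0.451 q [-0.77  0.44  0.69  1.66 -0.3   1.15 -0.05]
```

Emit:
carry_out --rows '[{"offset": [0,0,0],"rot": [0,0,6],"gripper": 0.3},{"offset": [0,0,0],"rot": [0,0,6],"gripper": 0.3}]'

```text
time: 9.68
position: [0.624, 0.1207, 0.0817]
tool_rot: [2.478, 1.929, 0.004]
ft_force: [3.0, 0.8, -0.6]
grip_width: 0.448
```

```bash
python3 st.py; python3 look.py e1
```

```text
t 9.68 pos [0.624  0.1207 0.0817] jawyaw -14.2 tilt z [ 0.003  0.001 -1.   ] F [ 3.   0.8 -0.6] M [ 0.13 -0.58  0.45] w 0.448 q [-0.8   0.45  0.73  1.66 -0.32  1.16 -0.24]
```

View pics/e1.png

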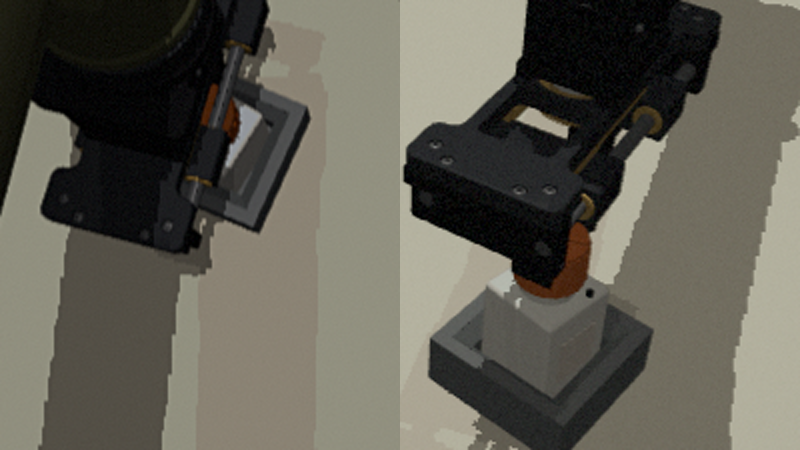

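Emit:
carry_out --rows '[{"offset": [0,0,0],"rot": [0,0,5],"gripper": 0.3},{"offset": [0,0,0],"rot": [0,0,5],"gripper": 0.3},{"offset": [0,0,0],"rot": [0,0,0],"gripper": 0.3}]'

```text
time: 10.15
position: [0.6239, 0.1203, 0.0818]
tool_rot: [2.632, 1.713, 0.003]
ft_force: [2.6, 0.7, 0.5]
grip_width: 0.448
```

```bash
python3 st.py
```

```text
t 10.15 pos [0.6239 0.1203 0.0818] jawyaw -23.9 tilt z [ 0.002 -0.    -1.   ] F [2.6 0.7 0.5] M [-0.02 -0.74  0.43] w 0.448 q [-0.83  0.46  0.77  1.66 -0.34  1.16 -0.39]
```

Emit:
carry_out --rows '[{"offset": [0,0,0],"rot": [0,0,0],"gripper": 0.9},{"offset": [0,0,0],"rot": [0,0,0],"gripper": 0.9},{"offset": [0,0,0],"rot": [0,0,0],"gripper": 0.9},{"offset": [0,0,0],"rot": [0,0,0],"gripper": 0.9},{"offset": [0,0,-0.04],"rot": [0,0,0],"gripper": 0.9},{"offset": [0,0,-0.05],"rot": [0,0,0],"gripper": 0.9},{"offset": [0,0,-0.05],"rot": [0,0,0],"gripper": 0.9},{"offset": [0,0,0],"rot": [0,0,0],"gripper": 0.9}]'

```text
time: 11.15
position: [0.6253, 0.1199, 0.226]
tool_rot: [2.634, 1.708, 0.012]
ft_force: [-0.3, 0.9, -0.4]
grip_width: 0.902
```

```bash
python3 st.py .5 .32 .24
```

```text
t 11.15 pos [0.6253 0.1199 0.226 ] jawyaw -24.1 tilt z [ 0.008  0.002 -1.   ] F [-0.3  0.9 -0.4] M [-0.06  0.1   0.02] w 0.902 q [-0.86  0.35  0.82  1.49 -0.26  1.41 -0.46]
tool offset [ 0.1316 -0.196  -0.0145]
```

Emit:
carry_out --rows '[{"offset": [0.026,-0.039,-0.005],"rot": [0,0,0],"gripper": 0.9},{"offset": [0.026,-0.039,-0.005],"rot": [0,0,0],"gripper": 0.9},{"offset": [0.026,-0.039,0],"rot": [0,0,0],"gripper": 0.9},{"offset": [0.026,-0.039,0],"rot": [0,0,0],"gripper": 0.9},{"offset": [0.026,-0.039,0],"rot": [0,0,0],"gripper": 0.9},{"offset": [0,0,0],"rot": [0,0,0],"gripper": 0.9}]'

```text
time: 11.9
position: [0.4938, 0.3233, 0.2296]
tool_rot: [-2.627, -1.72, 0.004]
ft_force: [-0.2, 0.4, 0.2]
grip_width: 0.9
```

```bash
python3 st.py
python3 - <<'E'
from h import *
from bench import cams
t=cams.get_image("top")["img"][:,:,::-1]; s=cams.get_image("scene")["img"][:,:,::-1]
cv2.imwrite("/tmp/f_top.png",t);cv2.imwrite("/tmp/f_scene.png",s)
cv2.imwrite("pics/f1.png",cv2.convertScaleAbs(np.hstack([cv2.resize(t[140:260,170:270],None,fx=4,fy=4,interpolation=cv2.INTER_CUBIC),cv2.resize(s[270:390,345:445],None,fx=4,fy=4,interpolation=cv2.INTER_CUBIC)]),alpha=1.5))
E
```

```text
t 11.9 pos [0.4938 0.3233 0.2296] jawyaw -23.6 tilt z [-0.003  0.    -1.   ] F [-0.2  0.4  0.2] M [-0.12  0.05 -0.01] w 0.9 q [-1.24  0.22  0.72  1.59 -0.15  1.39 -0.91]
```

View pics/f1.png

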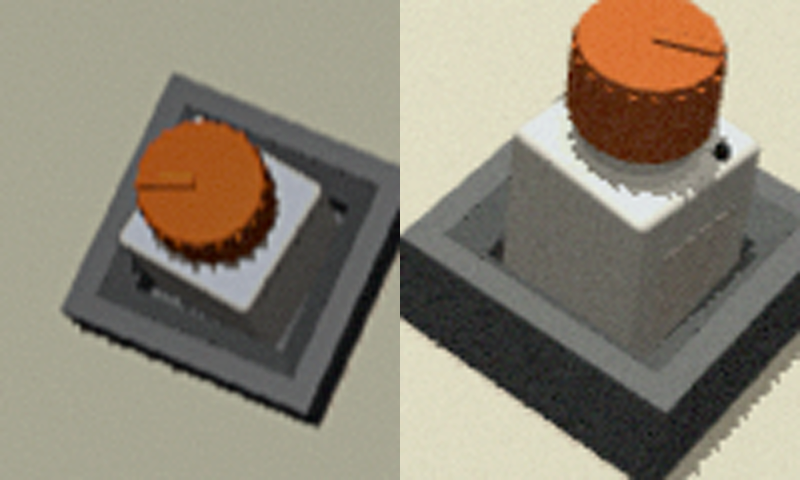

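Run:
```python
from h import *
from bench import cams
d={n:cams.get_image(n) for n in("scene","top")}
sp=lambda x,y:(345+(x-400)/4-.4,270+y/4-.4); tp=lambda x,y:(170+x/4-.4,140+y/4-.4)
a=plane(d["scene"],sp(655,42),.109);b=plane(d["scene"],sp(722,54),.109)
c=plane(d["scene"],sp(649,46),.109); dot=plane(d["scene"],sp(722,150),.073)
ang=lambda v:np.degrees(np.arctan2(v[1],v[0]))
print("scene: c",c,"bar",ang(b-a),"dot",ang(dot-c),np.linalg.norm((dot-c)[:2]))
a=plane(d["top"],tp(192,183),.109);b=plane(d["top"],tp(138,186),.109); c2=plane(d["top"],tp(200,184),.109); print("top bar",ang(b-a),"centre",c2)
print("tri captop",tri(d["top"],tp(200,184),d["scene"],sp(649,46)))
# shoulder corners on z=.073 scene: left, front, right
W=[plane(d["scene"],sp(*p),.073) for p in((515,137),(643,230),(758,148))]; print(np.round(W,4).tolist(),"diagyaw-45",ang(W[2]-W[0])-45,"centre",(W[0]+W[2])/2)
# top corners
V=[plane(d["top"],tp(*p),.073) for p in((121,238),(247,311),(320,187))]; print(np.round(V,4).tolist(),ang(V[0]-V[2])-45,(V[0]+V[2])/2)
# round bottle
im0=cv2.imread("pics/top0.png").astype(int);im1=cv2.imread("/tmp/f_top.png").astype(int); print("round diff",np.abs(im0-im1)[310:365,385:450].mean())
```

```text
scene: c [0.62994965 0.12120584 0.109     ] bar 94.52512574024608 dot 102.41961335628788 0.02335094491981056
top bar 93.98441791494108 centre [0.62286554 0.11988908 0.109     ]
tri captop (array([0.6243172 , 0.12066905, 0.10389444]), [np.float64(0.16303961365756584), np.float64(0.18324905825167442)])
[[0.6393, 0.0894, 0.073], [0.6607, 0.1301, 0.073], [0.6209, 0.1531, 0.073]] diagyaw-45 61.09641890768465 centre [0.63005084 0.12126428 0.073     ]
[[0.6144, 0.1516, 0.073], [0.5908, 0.11, 0.073], [0.6322, 0.0877, 0.073]] 60.577863069321495 [0.6233445 0.119663  0.073    ]
round diff 1.3077855477855478
```

```bash
python3 st.py; python3 -c "
from bench import workorder; print(workorder.close_job())"
```

```text
t 12.1 pos [0.4984 0.3167 0.2308] jawyaw -24.2 tilt z [-0.    -0.001 -1.   ] F [ 0.2  0.1 -0.2] M [-0.13  0.1  -0.06] w 0.898 q [-1.24  0.21  0.73  1.59 -0.14  1.39 -0.91]
the job is handed in; nothing more can be done
None
```

I stood the square bottle in the square well and closed its cap at the stop. The job went in at about 12.1 s with the gripper clear of everything.

**How it went:** I lifted the bottle by its cap, turned it 27° clockwise to line up with the holder, and lowered it until it touched the floor. I opened the jaws to let it settle, gripped the cap again and turned 74° clockwise in all.

**Checks that agreed:**
- **Fully home:** the bottle touched down at a tool height of 0.082 m; 0.0825 m was expected for the well floor. In the last pictures it is upright and centred in the well, turned about 7° and resting against the walls.
- **Cap closed:** turning torque stayed near 0.08 N m, then jumped to about 0.45 N m between 52° and 64° of turn. It held there for the last 10°, so the fingers were slipping at the stop.
- **Round bottle:** its patch of the top picture is nearly unchanged from the start.

**Checks that disagreed:**
- **Bar and dot:** from the pictures, the cap bar lies roughly 5–8° clockwise past the black dot. At this resolution that is about a pixel or two. It is past the dot rather than short of it, so I took the torque as deciding.
- **Camera heights:** the two cameras differ by 2–7 mm in x, and the heights measured from them came out 2–5 mm low.
- **Fingertips:** in the pictures they sat about 18 mm higher along the tool than the text says. I chose a grip height that worked either way; the grip width, 39 mm on a 40 mm cap, was right.

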